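Fold down a ratchet work rest on the welding table

TASK

Clear the torch's path by folding down the ratchet work rest with the orange paddle: with closed fingertips press its orange pedal all the way down so that the pawl lets go of the teeth (it stays down), then push the orange paddle down until the arm lies level on its stop. Grasp and lift nothing, and leave the blue rest and the loose things on the table where they are.

Things in the scene. Friction and masses are not known exactly. Their poses are not given: they have to be found in the camera images.
- orange_rest: Work rest with ORANGE paddle and pedal, bolted down. Origin: underside of its grey base (250 x 90 x 8 mm), below the arm hinge (105 mm up); z up. The arm reaches to local -x, the pedal lies on local +x; hinges run along local y. Uprights beside the hinge: 58 mm apart outside, 120 mm high. The stop under the arm is a grey post with rubber top (local x -94 to -116 mm, 96.5 mm high).
- orange_hinge (a point): Centre of the orange rest's arm hinge, 105 mm above the table.
- orange_paddle (a point): Middle of the top face of the orange paddle (62 long, 34 wide, 6 mm thick) at the end of the steel arm: 105 mm out from the hinge along the arm, 14 mm above the arm's centre line; paddle ends 135 mm from the hinge. About 0.2 m above the table while the arm is up, 119 mm when it lies level on its stop.
- orange_pedal (a point): Middle of the top face of the orange pawl pedal (40 mm along local x, 34 wide, 7 thick), 90 mm from the arm hinge on local +x; 80 to 85 mm above the table while the pawl is engaged, about 49 mm when fully down. It swings about a pin 150 mm away towards local -x, 66 mm above the table.
- orange_arm (a joint): Angle of the orange arm in rad: near 0 (-0.1 to 0.1) at the start, about 52 degrees above level, grows as it is pushed down, 0.90 = level on its stop (end of travel). While the pawl is engaged it moves no farther down than about 0.15 (a little give if forced). Stiff hinge: takes about 3 to 6 N at the paddle and stays where it is left.
- orange_pawl (a joint): Angle of the orange pawl in rad: 0 to 0.03 = engaged in the teeth, 0.24 = pedal fully down (end of travel). The teeth are free of it above about 0.18. Takes about 3 N at the pedal; stiff, with no return spring, so it stays where it is left.
- blue_rest: The BLUE rest's counterpart, same shape, sizes and meaning as orange_rest (with blue paddle and pedal). To be left as it is.
- blue_paddle (a point): The BLUE rest's counterpart, same shape, sizes and meaning as orange_paddle (with blue paddle and pedal). To be left as it is.
- blue_pedal (a point): The BLUE rest's counterpart, same shape, sizes and meaning as orange_pedal (with blue paddle and pedal). To be left as it is.
- blue_arm (a joint): The BLUE rest's counterpart, same shape, sizes and meaning as orange_arm (with blue paddle and pedal). To be left as it is.
- blue_pawl (a joint): The BLUE rest's counterpart, same shape, sizes and meaning as orange_pawl (with blue paddle and pedal). To be left as it is.
- magnet: Small loose red and steel welding magnet, 48 x 38 x 21 mm, lying between the two rests; origin under its centre.
- hammer: Loose chipping hammer lying to the left of the rests; handle towards local -x.
- brush: Loose brush lying to the right of the rests; handle towards local -x.
- wrench: Loose steel wrench lying at the far left; handle towards local -x.
- spray: Loose green spray can, 58 mm across, 170 mm tall, near the right edge; origin under its centre.
- jar: Loose amber jar with steel cap, 60 mm across, 75 mm tall, right and beyond the rests; origin under its centre.
- tube: Loose offcut of square steel tube, 120 x 40 x 40 mm, lying beyond the rests; origin under its centre.

How it is judged (in metres and radians):
On the way, in this order (a step that is already met when the one before it is completed fails the run):
1. the orange pedal is pressed down, freeing the teeth, while the orange arm is still up (value of joint orange_pawl above 0.18 rad and value of joint orange_arm below 0.3 rad), for 0.2 s.
2. the orange arm is pushed down onto its stop (value of joint orange_arm above 0.84 rad and value of joint orange_pawl above 0.18 rad), for 0.2 s.
At the end, for the whole second after the job is handed in: The orange arm lies at rest within 0.06 rad of its stop (joint above 0.84), the orange pawl is still free (above 0.18 rad), the blue paddle is within 12 mm and the blue pedal within 10 mm of where they began, and every loose thing is within 30 mm of where it began (all of step 2 and velocity of joint orange_arm between -0.05 and 0.05 rad/s and distance of blue_paddle from where it was at the start of the episode below 0.012 m and distance of blue_pedal from where it was at the start of the episode below 0.01 m and distance of each of magnet, hammer, brush, wrench, spray, jar, tube from where it was at the start of the episode below 0.03 m); the robot touches nothing.
It fails at once if the blue rest is moved (distance of blue_paddle from where it was at the start of the episode above 0.012 m or distance of blue_pedal from where it was at the start of the episode above 0.01 m).
It fails at once if a loose thing is lifted, carried or knocked away (distance of any of magnet, hammer, brush, wrench, spray, jar, tube from where it was at the start of the episode above 0.03 m).
It also fails if it takes over 40 s, if anything falls off the work surface, if the arm or the gripper's body presses on something with over 40 N, if the wrist force passes 120 N, or if a joint passes its speed limit or range.

ROBOT

A 7-joint arm with a two-finger parallel gripper is mounted at the origin on the work surface. World frame = base frame: x ahead of the robot, y to its left, z up, the work surface at z = 0. Lengths are in m, angles in degrees, forces in N, time in s.
With the tool pointing down it reaches from about 0.425 to 0.825 m from the base axis. Payload 3.6 kg.
Tool frame: the origin (TCP) lies midway between the tips of the shut fingers; the grasp point (between the pads) lies manip.tcp_to_grasp behind it (manip.tcp_to_grasp is the distance from the TCP to the grasp point, in m); z points along the fingers, x is the direction in which the jaws open and shut, and the axes are right-handed (so a half turn about z gives the same grasp; the last joint's range is limited). The gripper opens to 93 mm and grips with 3 to 60 N. Pads are 15 mm wide; open, the fingers measure 128 mm over their backs; the gripper's body (75 mm by 188 mm) begins 65 mm behind the grasp point.
Start: joints at [-73.482, 35.231, -0.722, 81.555, 0.464, 63.22, -2.315], TCP at [0.201, 0.618, 0.219] pointing down, gripper open.
Joint ranges: [-178.69, 178.69], [-17.37, 117.87], [-77.05, 75.6], [15.02, 138.74], [-78.02, 258.01], [0.78, 113.62], [-162.83, 162.83]. Speed limits (degrees/s): [159.86, 159.86, 180, 180, 180, 180, 180].

INTERFACE

Orientations are given as a 3x3 rotation matrix whose columns are the frame's x, y, z axes.
In Python, from bench import telemetry, capture, workorder, nets, manip gives the robot as it stands. The module is installed in compiled form; this text tells all that it offers.
- The arm moves only by the shell command python3 -m handwheel 'ROWS' [FORCE]. ROWS is JSON, a list that holds one entry, the list of rows, each a list of 7 numbers: the shift along the tool's x, y, z in m, then the turn, a rotation vector about the tool's x, y, z in rad, then the finger opening in m, from 0 to 0.093. A call has 1 to 20 rows; each row is the pose to reach, as a shift and turn from the pose commanded when the call began, along the tool's axes at that moment; what a row does not reach only later rows make up. A row lasts 1/10 s, in which the tool goes at most 50 mm and 8.59 degrees, less where a joint would pass 70% of its speed; a pose out of reach is approached as far as the arm can. A call with a gripper value outside its range is refused whole. The fingers move at their own pace and stop on an object; FORCE is the grip in N (left out, the last holds). Time passes only in rows, so rows that repeat a pose let the fingers close. It gives the time, the measured TCP pose, the force and the opening at its end, in the units of the state.
- telemetry.read_state(): the state, without advancing time (a new reading comes with each control period).
- capture(name): name is "scene" or "top" or "wrist"; returns a dict with "color" (400x640x3 uint8, red, green, blue), "mtx" (3x3 intrinsics, pixels), "position" and "rotation" of the camera in the world. Camera axes: x right, y up, looking along -z (the intrinsics and any distortion apply to the point x, -y, -z); pixel columns grow to the right and rows downward; lengths in m; the calibration is good to about 2 mm. A picture is of the moment at which its call begins. There is no depth.
- workorder.finish_job(): hands the job in, once; it reports no verdict.
Trained networks look in a picture, given as the dict that the camera call returned (one of the last four; its "shot" number tells which), for a name from the list of things; names that differ only in an ending like _2 or _b are one class to them, and where a whole thing is asked for, a point or a joint stands for the part that bears it (a point fixed in the world has none). Each returns a list of dicts, best first, with "score" (0 to 1); they miss things now and then, are a little off and sometimes report something else, mostly with a low value. They report only what shows in the picture. A call takes as long as a camera call.
- nets.search_frame(picture, target): "location" ([row, column] in pixels, amid what is visible of it).
The state is a dict: "clock": time; "joint_positions": joint angles; "qd": joint speeds; "effort": joint torques, N m; "tcp_pos": TCP position; "tool_rot": TCP orientation; "force": force on the tool from outside, world axes, zero at the start; "wrist_torque": the same for the moment, N m; "gripper_width": opening from 0.0 (shut) to 1.0 (fully open).
Only numpy, scipy, OpenCV 4.12 (cv2) and the standard library are available. Lean on these libraries where they do the work, as an engineer would, in place of code of your own. Each camera call takes 0.05 s, during which the arm holds its last target.

## Working session

There is one attempt and no reset: what is moved stays moved. The work goes in short steps, Python scripts to look and compute and a shell command to move; the robot and the scene stay as the last step left them, time stands still between calls to the robot, and variables do not carry over. Pictures are saved under pics/ and viewed, and the job is handed in when it is done.

```bash
mkdir -p pics; python3 - <<'E'
from bench import telemetry, capture, nets, manip
import cv2, numpy as np
s=telemetry.read_state(); print(s['clock'],s['tcp_pos'],np.round(s['tool_rot'],3).tolist(),s['gripper_width'],manip.tcp_to_grasp)
for n in ['scene','top']:
    p=capture(n); cv2.imwrite(f'pics/{n}0.png',p['color'][:,:,::-1])
    print(n,np.round(p['mtx'],1).tolist(),np.round(p['position'],4).tolist(),np.round(p['rotation'],4).tolist())
    for t in ['orange_hinge','orange_paddle','orange_pedal','blue_paddle','blue_pedal','magnet']:
        print(t,[(np.round(d['location'],1).tolist(),round(d['score'],2)) for d in nets.search_frame(p,t)[:3]])
E
```

```text
0.0 [0.20099024 0.61730913 0.21750944] [[0.31, 0.951, -0.001], [0.951, -0.31, -0.002], [-0.003, 0.0, -1.0]] 0.9983329125984101 0.0188
scene [[439.0, 0.0, 314.5], [0.0, 439.0, 197.7], [0.0, 0.0, 1.0]] [1.587, -0.4347, 0.844] [[0.4067, -0.4921, 0.7697], [0.9136, 0.224, -0.3395], [-0.0053, 0.8412, 0.5407]]
orange_hinge [([203.1, 244.5], 0.9), ([257.6, 168.2], 0.48)]
orange_paddle [([202.0, 245.3], 0.81)]
orange_pedal [([236.6, 268.0], 0.74)]
blue_paddle [([173.3, 364.7], 0.93)]
blue_pedal [([208.7, 373.9], 0.54)]
magnet [([220.5, 301.3], 0.62)]
top [[468.5, 0.0, 318.8], [0.0, 468.5, 199.0], [0.0, 0.0, 1.0]] [0.3662, -0.0188, 1.5329] [[-0.0062, 0.9843, -0.1762], [-0.9999, -0.0078, -0.0084], [-0.0096, 0.1761, 0.9843]]
orange_hinge [([231.7, 383.5], 0.74)]
orange_paddle [([229.7, 381.6], 0.94)]
orange_pedal [([192.9, 367.4], 0.55)]
blue_paddle [([224.9, 250.9], 0.83)]
blue_pedal [([190.2, 257.4], 0.58), ([236.3, 451.7], 0.4)]
magnet [([239.6, 317.9], 0.7), ([227.6, 156.9], 0.38)]
```

View pics/scene0.png

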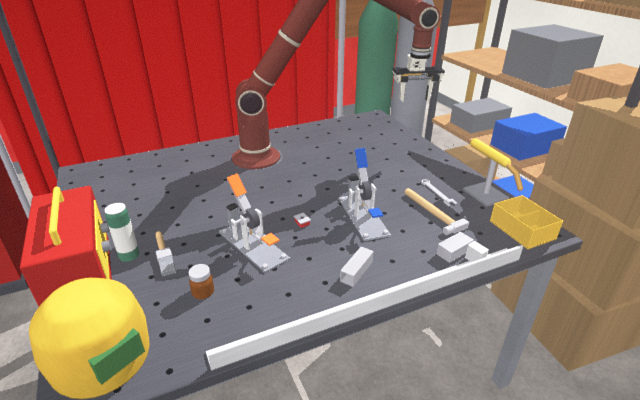

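View pics/top0.png

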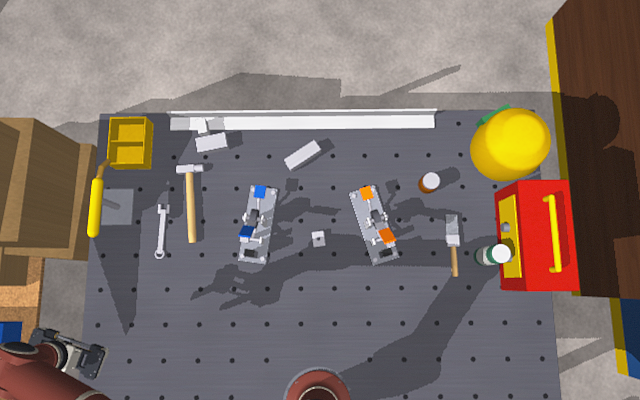

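```bash
cat > h.py <<'E'
import numpy as np, cv2
def proj(p,X):
    X=np.atleast_2d(X); c=(X-p['position'])@np.array(p['rotation']); c=c*[1,-1,-1]
    u=c@np.array(p['mtx']).T; return u[:,:2]/u[:,2:]
def blobs(p):
    hsv=cv2.cvtColor(p['color'],cv2.COLOR_RGB2HSV)
    m=((hsv[...,0]>7)&(hsv[...,0]<20)&(hsv[...,1]>200)&(hsv[...,2]>120)).astype(np.uint8)
    n,l,st,c=cv2.connectedComponentsWithStats(m)
    return [(st[i,4],st[i,:4].tolist(),np.round(c[i],1).tolist()) for i in range(1,n) if st[i,4]>15]
E
python3 - <<'E'
from bench import capture
from h import *
import pickle
P={}
for n,r in [('scene',(150,290,200,340)),('top',(170,280,330,430))]:
    p=capture(n);P[n]=p
    print(n,blobs(p))
    a,b,c,d=r; cv2.imwrite(f'pics/{n}z.png',cv2.resize(p['color'][a:b,c:d,::-1],None,fx=5,fy=5,interpolation=cv2.INTER_CUBIC))
pickle.dump(P,open('P.pkl','wb'))
E
```

```text
scene []
top [(np.int32(40), [419, 179, 14, 12], [423.2, 186.3]), (np.int32(119), [360, 186, 13, 14], [366.1, 192.6]), (np.int32(158), [379, 228, 17, 16], [386.8, 235.4])]
```

View pics/scenez.png

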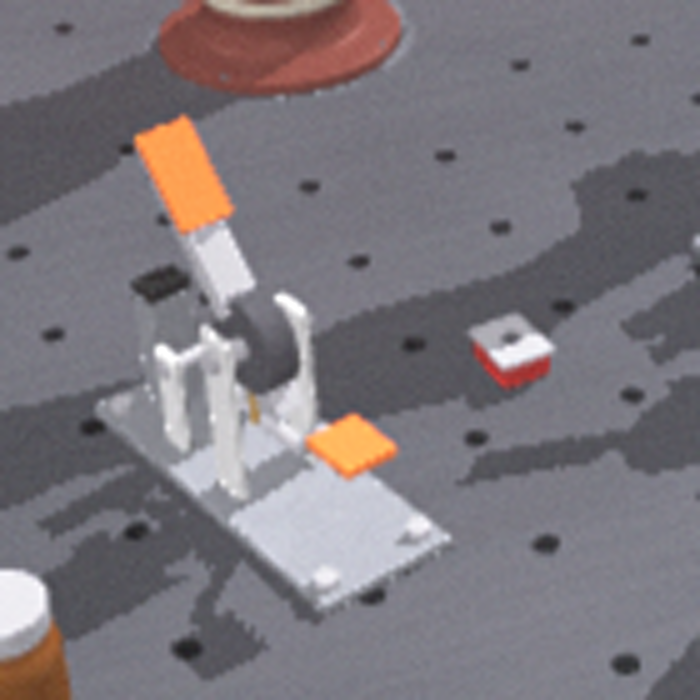

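View pics/topz.png

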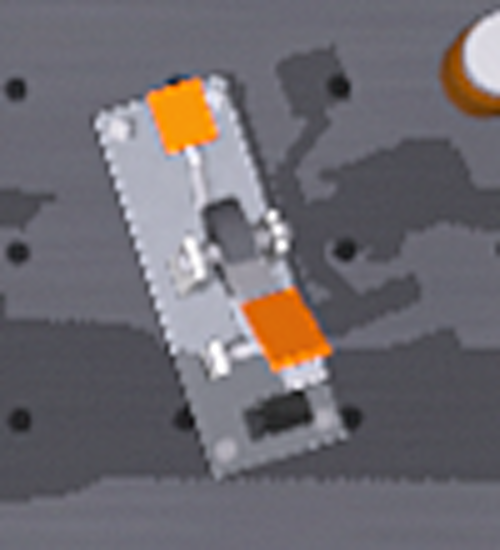

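```bash
cat > fit.py <<'E'
from h import *
import pickle
from scipy.optimize import least_squares
P=pickle.load(open('P.pkl','rb'))
def W(q,L):
    c,s=np.cos(q[2]),np.sin(q[2]); return np.atleast_2d(L)@np.array([[c,s,0],[-s,c,0],[0,0,1]])+[q[0],q[1],0]
def pad(a,d=.105):
    e=np.radians(52)-a; return np.array([-np.cos(e)*d+.014*np.sin(e),0,.105+np.sin(e)*d+.014*np.cos(e)])
E
python3 - <<'E'
from fit import *
def model(q):
    o=q[5]; C=[[-.125+o,.045,.006],[-.125+o,-.045,.006],[.125+o,-.045,.006],[.125+o,.045,.006]]
    return W(q,np.vstack([pad(q[3]),[.09,0,q[4]],C]))
top=np.array([[387.2,236],[366.6,193.2],[373.6,265.6],[400,257],[373.6,185],[349.6,193.6]])
sc=np.array([[236.8,185],[270.4,239],[np.nan]*2,[219.6,231],[264,272.4],[290,258]])
def res(q):
    X=model(q); r=np.r_[(proj(P['top'],X)-top).ravel(),(proj(P['scene'],X)-sc).ravel()]
    r=np.nan_to_num(r); return np.r_[r,(q[3])/.05,(q[4]-.0825)/.002]
r=least_squares(res,[.5,-.15,0.3,0,.0825,0],x_scale=[.1,.1,.1,.1,.01,.01],loss='soft_l1')
q=r.x; print(np.round(q,4)); print(np.round(res(q)[:-2].reshape(-1,2),1).tolist())
np.save('q.npy',q)
print('hinge',q[:2],'paddle',W(q,pad(q[3])),'pedal',W(q,[.09,0,q[4]]),'pedal down',W(q,[.09,0,.049]))
E
```

```text
[ 0.5584 -0.1838  0.3009  0.0901  0.082  -0.0058]
[[-0.2, -0.8], [-0.0, -0.3], [-0.5, -0.1], [-0.5, 0.0], [0.9, -0.0], [-0.8, -0.6], [-0.5, -0.5], [-0.7, -0.4], [0.0, 0.0], [-1.4, 0.2], [0.6, -0.9], [-0.2, -0.4]]
hinge [ 0.55840055 -0.18377931] paddle [[ 0.499556   -0.2020399   0.19116768]] pedal [[ 0.64435695 -0.1571054   0.0819852 ]] pedal down [[ 0.64435695 -0.1571054   0.049     ]]
```

```bash
cat > go.py <<'E'
# print tool-frame shift/turn for target TCP (world) with tool x along -local y, z down
from bench import telemetry
from fit import *
from scipy.spatial.transform import Rotation as R
q=np.load('q.npy'); s=telemetry.read_state(); T=np.array(s['tool_rot']); p=np.array(s['tcp_pos'])
c,sn=np.cos(q[2]),np.sin(q[2])
G=np.array([[sn,c,0],[-c,sn,0],[0,0,-1.]]).T; G=np.column_stack([[sn,-c,0],[-c,-sn,0],[0,0,-1]])
def show(X,name=''):
    print(name,np.round(X,4),'shift',np.round(T.T@(np.array(X)-p),4),'turn',np.round(R.from_matrix(T.T@G).as_rotvec(),4))
def loc(x,y,z): return W(q,[x,y,z])[0]
print('t',s['clock'],'tcp',np.round(p,4),'F',np.round(s['force'],1),'w',s['gripper_width'],'j',np.round(s['joint_positions'],1))
E
python3 - <<'E'
from go import *
print(np.linalg.det(G))
show([.45,.45,.32],'A'); show(loc(.09,0,.32),'B')
E
```

```text
t 0.8 tcp [0.2012 0.618  0.2187] F [-0.1 -0.3  0.1] w 1.0032161316710075 j [-73.5  35.2  -0.7  81.6   0.5  63.2  -2.3]
1.0
A [0.45 0.45 0.32] shift [-0.0828  0.2886 -0.1013] turn [0.000e+00 1.000e-04 2.526e+00]
B [ 0.6444 -0.1571  0.32  ] shift [-0.5999  0.6613 -0.1014] turn [0.000e+00 1.000e-04 2.526e+00]
```

```bash
python3 -m handwheel '[[[0,0,-0.05,0,0,0,0],[0,0,-0.1,0,0,0.1,0],[-0.01,0.04,-0.1,0,0,0.25,0],[-0.02,0.08,-0.1,0,0,0.4,0],[-0.035,0.13,-0.1,0,0,0.55,0],[-0.05,0.18,-0.1,0,0,0.7,0],[-0.065,0.23,-0.1,0,0,0.85,0],[-0.08,0.28,-0.1,0,0,1.0,0],[-0.11,0.31,-0.1,0,0,1.15,0],[-0.14,0.335,-0.1,0,0,1.25,0],[-0.17,0.36,-0.1,0,0,1.4,0],[-0.17,0.36,-0.1,0,0,1.4,0]]]'; python3 - <<'E'
from go import *
show(loc(.09,0,.32),'B')
E
```

```text
clock: 2.0
tcp_pos: [0.4948, 0.337, 0.3197]
tool_rot: [[0.988, -0.158, 0.003], [-0.158, -0.988, -0.004], [0.004, 0.004, -1.0]]
force: [0.0, 0.3, 0.5]
gripper_width: 0.031
t 2.0 tcp [0.4948 0.337  0.3197] F [0.  0.3 0.5] w 0.031113167340605385 j [-50.2  27.3  22.5  81.6 -10.3  73.1 -36. ]
B [ 0.6444 -0.1571  0.32  ] shift [0.2256 0.4644 0.0023] turn [ 1.1000e-03 -5.7000e-03  1.1117e+00]
```

```bash
python3 -m handwheel '[[[0.02,0.042,0,0,0,0.1,0],[0.04,0.084,0,0,0,0.2,0],[0.06,0.126,0,0,0,0.3,0],[0.08,0.168,0,0,0,0.4,0],[0.1,0.21,0,0,0,0.5,0],[0.12,0.25,0,0,0,0.6,0],[0.14,0.29,0,0,0,0.7,0],[0.16,0.33,0,0,0,0.8,0],[0.18,0.37,0,0,0,0.9,0],[0.2,0.41,0,0,0,1.0,0],[0.225,0.464,0.002,0,0,1.11,0],[0.225,0.464,0.002,0,0,1.11,0],[0.225,0.464,0.002,0,0,1.11,0],[0.225,0.464,0.002,0,0,1.11,0],[0.225,0.464,0.002,0,0,1.11,0]]]'; python3 - <<'E'
from go import *
show(loc(.092,0,.10),'C');show(loc(.09,0,.047),'D')
from bench import capture
for n,r in [('scene',(100,290,200,340)),('wrist',(0,400,0,640))]:
    a,b,c,d=r; im=capture(n)['color'][a:b,c:d,::-1]; cv2.imwrite(f'pics/{n}B.png',cv2.resize(im,None,fx=3,fy=3) if n=='scene' else im)
E
```

```text
clock: 3.5
tcp_pos: [0.6475, -0.1435, 0.3167]
tool_rot: [[0.316, -0.949, 0.0], [-0.949, -0.316, 0.002], [-0.002, -0.001, -1.0]]
force: [0.2, -0.3, 0.3]
gripper_width: 0.003
t 3.5 tcp [ 0.6475 -0.1435  0.3167] F [ 0.2 -0.3  0.3] w 0.0026050615215556664 j [ -8.8  36.9  39.3  70.4 -22.8  80.2 -43.1]
C [ 0.6463 -0.1565  0.1   ] shift [0.0124 0.0055 0.2167] turn [-0.001   0.0019  0.0205]
D [ 0.6444 -0.1571  0.047 ] shift [0.0124 0.0076 0.2697] turn [-0.001   0.0019  0.0205]
```

View pics/wristB.png

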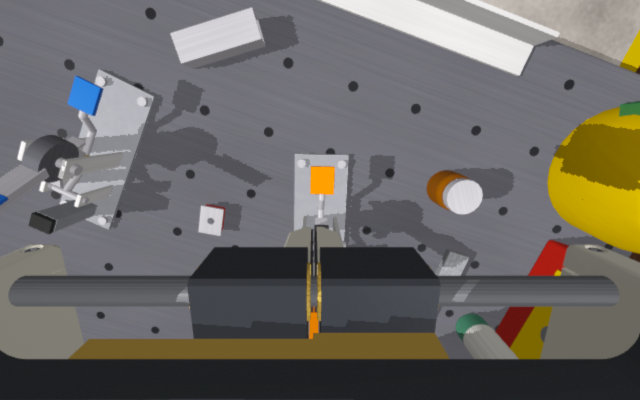

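```bash
python3 -m handwheel '[[[0.012,0.006,0.05,0,0,0.02,0],[0.012,0.006,0.1,0,0,0.02,0],[0.012,0.006,0.15,0,0,0.02,0],[0.012,0.006,0.2,0,0,0.02,0],[0.012,0.006,0.2,0,0,0.02,0],[0.012,0.006,0.2,0,0,0.02,0],[0.012,0.006,0.2,0,0,0.02,0]]]'; python3 - <<'E'
from go import *
show(loc(.092,0,.047),'D')
from bench import capture,nets
for n,r in [('scene',(100,290,200,340)),('top',(150,280,300,450))]:
    p=capture(n);a,b,c,d=r; im=p['color'][a:b,c:d,::-1]; cv2.imwrite(f'pics/{n}C.png',cv2.resize(im,None,fx=4,fy=4))
    print(proj(p,p0) if 0 else '')
E
```

```text
clock: 4.3
tcp_pos: [0.6472, -0.1606, 0.1203]
tool_rot: [[0.293, -0.956, 0.006], [-0.956, -0.293, -0.002], [0.004, -0.005, -1.0]]
force: [-0.6, -0.5, 1.5]
gripper_width: 0.005
t 4.3 tcp [ 0.6472 -0.1606  0.1203] F [-0.6 -0.5  1.5] w 0.004612363645190849 j [ -6.5  46.2  34.9  85.9 -29.5  56.9 -36.7]
D [ 0.6463 -0.1565  0.047 ] shift [-0.0045  0.0001  0.0732] turn [-0.0049 -0.0039 -0.0032]
```

View pics/sceneC.png

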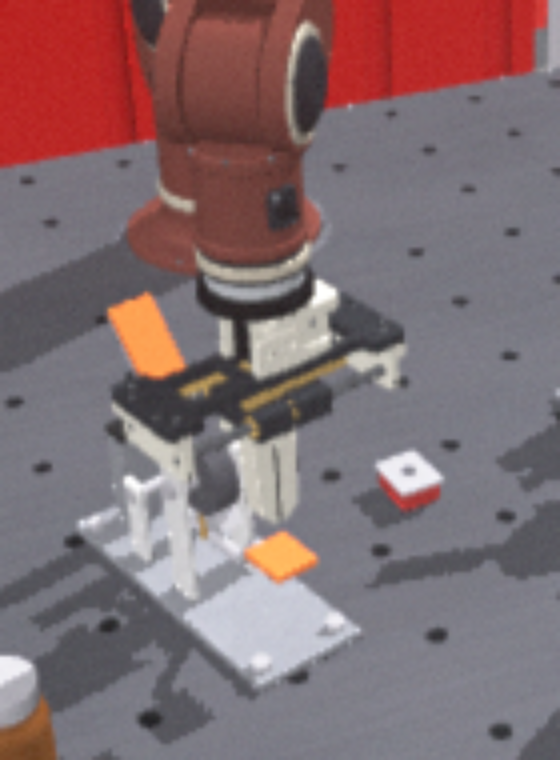

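```bash
python3 -m handwheel '[[[-0.004,0,0.015,0,0,0,0],[-0.004,0,0.03,0,0,0,0],[-0.004,0,0.04,0,0,0,0],[-0.004,0,0.048,0,0,0,0],[-0.004,0,0.055,0,0,0,0],[-0.004,0,0.062,0,0,0,0],[-0.004,0,0.067,0,0,0,0],[-0.004,0,0.07,0,0,0,0],[-0.004,0,0.07,0,0,0,0],[-0.004,0,0.07,0,0,0,0]]]'; python3 - <<'E'
from go import *
show(loc(.092,0,.047),'D')
from bench import capture
p=capture('scene');cv2.imwrite('pics/sceneD.png',cv2.resize(p['color'][100:290,200:340,::-1],None,fx=4,fy=4))
E
```

```text
clock: 5.4
tcp_pos: [0.6445, -0.156, 0.0503]
tool_rot: [[0.293, -0.956, 0.002], [-0.956, -0.293, 0.001], [-0.001, -0.002, -1.0]]
force: [-3.1, 3.8, 17.6]
gripper_width: 0.007
t 5.4 tcp [ 0.6445 -0.156   0.0503] F [-3.1  3.8 17.6] w 0.006935076253459693 j [ -5.6  50.5  32.1  89.2 -32.6  49.7 -34.4]
D [ 0.6463 -0.1565  0.047 ] shift [ 0.001  -0.0015  0.0033] turn [-0.0024  0.0005 -0.0039]
```

View pics/sceneD.png

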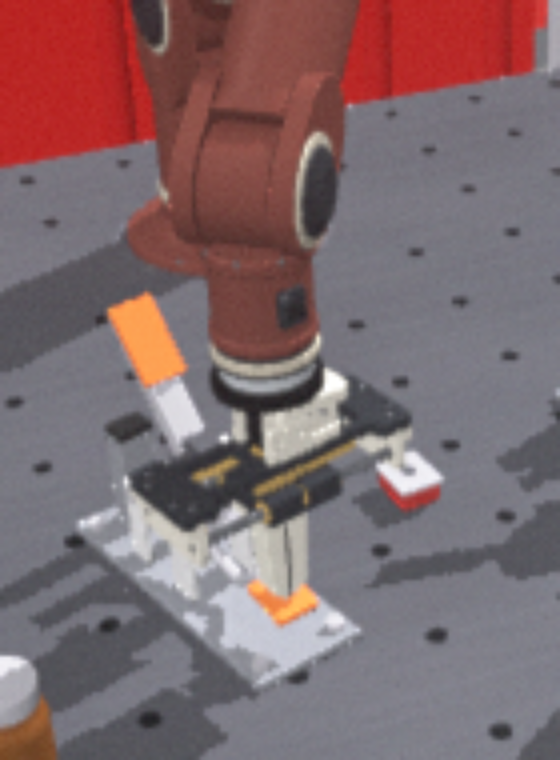

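```bash
python3 -m handwheel '[[[0,0,-0.03,0,0,0,0],[0,0,-0.08,0,0,0,0],[0,0,-0.13,0,0,0,0],[0,0,-0.18,0,0,0,0],[0,0,-0.23,0,0,0,0],[0,0,-0.23,0,0,0,0],[0,0,-0.23,0,0,0,0],[0,0,-0.23,0,0,0,0]]]'; python3 - <<'E'
from go import *
from bench import capture,nets
p=capture('scene');cv2.imwrite('pics/sceneE.png',cv2.resize(p['color'][100:290,200:340,::-1],None,fx=4,fy=4))
for n in ('orange_pedal','orange_paddle'): print(n,nets.search_frame(p,n)[:1])
print('pedal down proj',proj(p,W(q,[.09,0,.049])),'up',proj(p,W(q,[.09,0,.082])),'paddle',proj(p,W(q,pad(q[3]))))
for a in (q[3],.0,.3,.5,.7,.9):
    x=pad(a)+[.0075,0,0]; print(np.round(x,4)); show(loc(*x),str(round(a,2)))
x=pad(q[3])+[.0075,0,.05]; show(loc(*x),'above')
E
```

```text
clock: 6.25
tcp_pos: [0.6426, -0.1557, 0.2744]
tool_rot: [[0.292, -0.956, -0.004], [-0.956, -0.292, 0.001], [-0.002, 0.004, -1.0]]
force: [-0.0, 0.8, -0.6]
gripper_width: 0.009
t 6.25 tcp [ 0.6426 -0.1557  0.2744] F [-0.   0.8 -0.6] w 0.00873013684677351 j [ -8.2  38.4  39.1  75.  -23.9  75.  -42.1]
orange_pedal [{'location': [245.2, 268.9], 'score': 0.73}]
orange_paddle [{'location': [204.7, 243.6], 'score': 0.6}]
pedal down proj [[270.44562038 247.80141531]] up [[269.74432347 238.63398361]] paddle [[236.28144001 184.49286013]]
[-0.0541  0.      0.1912]
0.09 [ 0.5067 -0.1998  0.1912] shift [0.0027 0.1425 0.0838] turn [ 0.0038  0.0024 -0.0047]
[-0.0461  0.      0.1964]
0.0 [ 0.5144 -0.1974  0.1964] shift [0.0027 0.1345 0.0786] turn [ 0.0038  0.0024 -0.0047]
[-0.0707  0.      0.1764]
0.3 [ 0.4909 -0.2047  0.1764] shift [0.0028 0.1591 0.0986] turn [ 0.0038  0.0024 -0.0047]
[-0.0833  0.      0.1595]
0.5 [ 0.4788 -0.2085  0.1595] shift [0.0029 0.1716 0.1156] turn [ 0.0038  0.0024 -0.0047]
[-0.0924  0.      0.1403]
0.7 [ 0.4702 -0.2112  0.1403] shift [0.003  0.1806 0.1348] turn [ 0.0038  0.0024 -0.0047]
[-0.0974  0.      0.1198]
0.9 [ 0.4654 -0.2126  0.1198] shift [0.0031 0.1855 0.1554] turn [ 0.0038  0.0024 -0.0047]
above [ 0.5067 -0.1998  0.2412] shift [0.0026 0.1427 0.0338] turn [ 0.0038  0.0024 -0.0047]
```

View pics/sceneE.png

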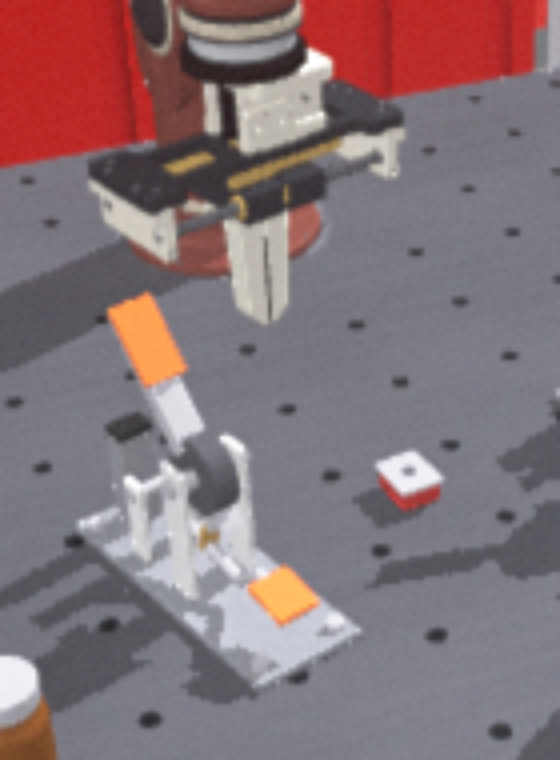

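```bash
python3 -m handwheel '[[[0.001,0.04,0,0,0,0,0],[0.002,0.08,0,0,0,0,0],[0.003,0.12,0.01,0,0,0,0],[0.003,0.143,0.034,0,0,0,0],[0.003,0.143,0.034,0,0,0,0],[0.003,0.143,0.034,0,0,0,0],[0.003,0.143,0.034,0,0,0,0],[0.003,0.143,0.034,0,0,0,0]]]'; python3 - <<'E'
from go import *
from bench import capture
for a in (0,q[3],.2,.3,.4,.5,.6,.7,.8,.9):
    x=pad(a)+[.0075,0,0]; show(loc(*x),str(round(a,2)))
p=capture('scene');cv2.imwrite('pics/sceneF.png',cv2.resize(p['color'][100:290,200:340,::-1],None,fx=4,fy=4))
E
```

```text
clock: 7.2
tcp_pos: [0.5098, -0.2003, 0.243]
tool_rot: [[0.295, -0.956, 0.001], [-0.956, -0.295, -0.001], [0.001, -0.001, -1.0]]
force: [0.1, -0.4, -0.4]
gripper_width: 0.007
t 7.2 tcp [ 0.5098 -0.2003  0.243 ] F [ 0.1 -0.4 -0.4] w 0.007256911374522242 j [ -7.   28.9  40.7  97.6 -21.1  61.3 -32.3]
0 [ 0.5144 -0.1974  0.1964] shift [-0.0014 -0.0051  0.0467] turn [-0.001  -0.0013 -0.0017]
0.09 [ 0.5067 -0.1998  0.1912] shift [-0.0014  0.0029  0.0519] turn [-0.001  -0.0013 -0.0017]
0.2 [ 0.498  -0.2025  0.1839] shift [-0.0014  0.012   0.0591] turn [-0.001  -0.0013 -0.0017]
0.3 [ 0.4909 -0.2047  0.1764] shift [-0.0014  0.0195  0.0666] turn [-0.001  -0.0013 -0.0017]
0.4 [ 0.4844 -0.2067  0.1683] shift [-0.0014  0.0263  0.0747] turn [-0.001  -0.0013 -0.0017]
0.5 [ 0.4788 -0.2085  0.1595] shift [-0.0014  0.0322  0.0835] turn [-0.001  -0.0013 -0.0017]
0.6 [ 0.474  -0.21    0.1501] shift [-0.0014  0.0372  0.0929] turn [-0.001  -0.0013 -0.0017]
0.7 [ 0.4702 -0.2112  0.1403] shift [-0.0014  0.0412  0.1027] turn [-0.001  -0.0013 -0.0017]
0.8 [ 0.4673 -0.2121  0.1302] shift [-0.0014  0.0442  0.1128] turn [-0.001  -0.0013 -0.0017]
0.9 [ 0.4654 -0.2126  0.1198] shift [-0.0014  0.0462  0.1232] turn [-0.001  -0.0013 -0.0017]
```

View pics/sceneF.png

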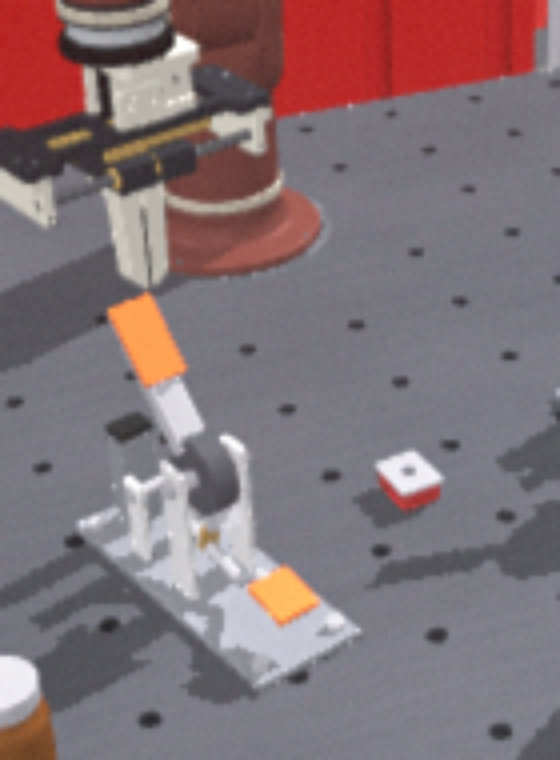

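Aligned above the paddle; now I follow the arc, halfway first.

```bash
python3 -m handwheel '[[[-0.001,0.002,0.02,0,0,0,0],[-0.001,0.003,0.04,0,0,0,0],[-0.001,0.003,0.052,0,0,0,0],[-0.001,0.008,0.056,0,0,0,0],[-0.001,0.012,0.059,0,0,0,0],[-0.001,0.016,0.063,0,0,0,0],[-0.001,0.0195,0.067,0,0,0,0],[-0.001,0.023,0.071,0,0,0,0],[-0.001,0.026,0.075,0,0,0,0],[-0.001,0.029,0.079,0,0,0,0],[-0.001,0.032,0.083,0,0,0,0],[-0.001,0.032,0.083,0,0,0,0]]]'; python3 - <<'E'
from go import *
from bench import capture
for a in (.5,.6,.7,.8,.9):
    x=pad(a)+[.0075,0,0]; show(loc(*x),str(round(a,2)))
p=capture('scene');cv2.imwrite('pics/sceneG.png',cv2.resize(p['color'][100:290,200:340,::-1],None,fx=4,fy=4))
E
```

```text
clock: 8.45
tcp_pos: [0.4756, -0.2095, 0.159]
tool_rot: [[0.292, -0.957, -0.003], [-0.957, -0.292, 0.0], [-0.001, 0.002, -1.0]]
force: [1.3, -0.3, 1.2]
gripper_width: 0.007
t 8.45 tcp [ 0.4756 -0.2095  0.159 ] F [ 1.3 -0.3  1.2] w 0.0066435957538797386 j [ -3.1  32.1  37.5 108.  -25.5  48.6 -25.6]
0.5 [ 0.4788 -0.2085  0.1595] shift [-0.     -0.0033 -0.0004] turn [ 0.0025  0.0008 -0.005 ]
0.6 [ 0.474  -0.21    0.1501] shift [0.     0.0016 0.0089] turn [ 0.0025  0.0008 -0.005 ]
0.7 [ 0.4702 -0.2112  0.1403] shift [0.     0.0056 0.0187] turn [ 0.0025  0.0008 -0.005 ]
0.8 [ 0.4673 -0.2121  0.1302] shift [0.0001 0.0086 0.0289] turn [ 0.0025  0.0008 -0.005 ]
0.9 [ 0.4654 -0.2126  0.1198] shift [0.0001 0.0106 0.0393] turn [ 0.0025  0.0008 -0.005 ]
```

View pics/sceneG.png

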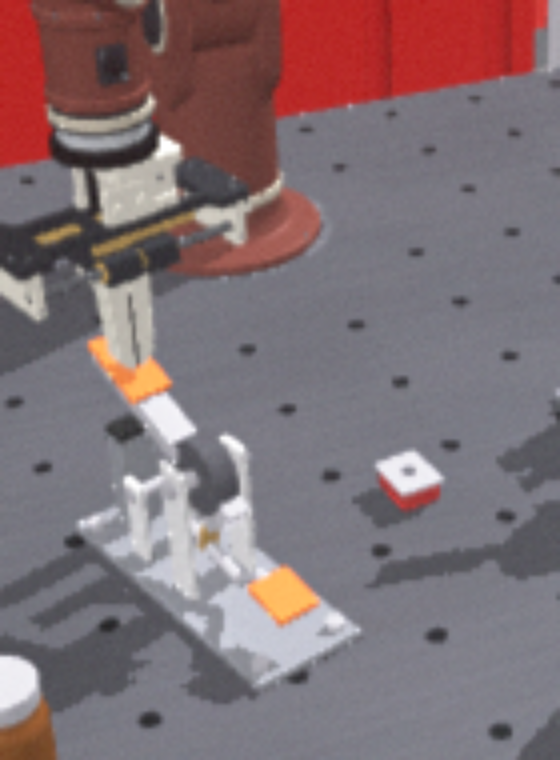

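```bash
python3 -m handwheel '[[[0,0,0.005,0,0,0,0],[0,0.002,0.01,0,0,0,0],[0,0.004,0.015,0,0,0,0],[0,0.006,0.02,0,0,0,0],[0,0.007,0.025,0,0,0,0],[0,0.008,0.03,0,0,0,0],[0,0.008,0.035,0,0,0,0],[0,0.008,0.039,0,0,0,0],[0,0.008,0.043,0,0,0,0],[0,0.008,0.043,0,0,0,0],[0,0.008,0.043,0,0,0,0],[0,0.008,0.043,0,0,0,0]]]'; python3 - <<'E'
from go import *
from bench import capture
show(loc(*(pad(.9)+[.0075,0,0])),'end')
p=capture('scene');cv2.imwrite('pics/sceneH.png',cv2.resize(p['color'][100:290,200:340,::-1],None,fx=4,fy=4))
E
```

```text
clock: 9.7
tcp_pos: [0.4689, -0.2116, 0.1189]
tool_rot: [[0.292, -0.956, 0.001], [-0.956, -0.292, 0.002], [-0.002, -0.001, -1.0]]
force: [-6.9, 2.1, 23.3]
gripper_width: 0.004
t 9.7 tcp [ 0.4689 -0.2116  0.1189] F [-6.9  2.1 23.3] w 0.004164146306638712 j [ -0.7  34.7  34.7 111.3 -28.7  42.8 -22.2]
end [ 0.4654 -0.2126  0.1198] shift [-0.      0.0037 -0.0009] turn [-0.001   0.0015 -0.0045]
```

View pics/sceneH.png

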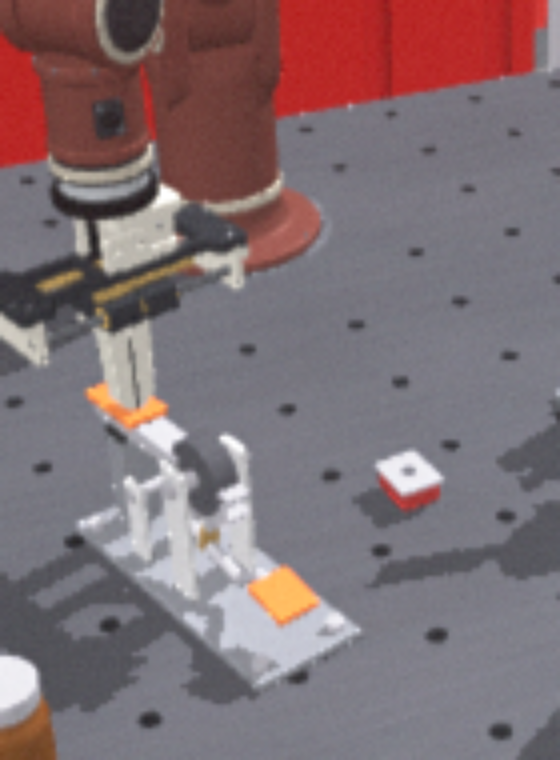

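On its stop (23 N reaction at z 0.119). I'll retreat upward and check.

```bash
python3 -m handwheel '[[[0,0,-0.02,0,0,0,0],[0,0,-0.06,0,0,0,0],[0,0,-0.11,0,0,0,0],[0,0,-0.15,0,0,0,0],[0,0,-0.15,0,0,0,0],[0,0,-0.15,0,0,0,0],[0,0,-0.15,0,0,0,0],[0,0,-0.15,0,0,0,0]]]'; python3 - <<'E'
from go import *
from bench import capture,nets
P0=P
p=capture('scene');cv2.imwrite('pics/sceneI.png',cv2.resize(p['color'][100:290,200:340,::-1],None,fx=4,fy=4))
for a in(.8,.84,.9): print(a,(proj(p,W(q,pad(a)))-[200,100])*4)
for d,h in((.074,.0),(.136,0)): 
  for a in (.8,.9): print(d,a,[((proj(p,W(q,pad(a,d)+[0,y,0]))-[200,100])*4).round().tolist() for y in(-.017,.017)])
print('pedal',(proj(p,W(q,[.09,0,.049]))-[200,100])*4)
for t in ['blue_paddle','blue_pedal','magnet','hammer','brush','wrench','spray','jar','tube']:
    a=nets.search_frame(P0['scene'],t) if 0 else None; b=nets.search_frame(p,t)
    print(t,[(np.round(x['location'],1).tolist(),round(x['score'],2)) for x in b[:1]])
d=cv2.absdiff(p['color'],P0['scene']['color']).max(2); d=cv2.medianBlur(d,3); cv2.imwrite('pics/diff.png',np.where(d>40,255,0).astype(np.uint8))
E
```

```text
clock: 10.55
tcp_pos: [0.469, -0.2104, 0.2648]
tool_rot: [[0.293, -0.956, -0.003], [-0.956, -0.293, 0.002], [-0.003, 0.003, -1.0]]
force: [-0.8, 0.6, 0.2]
gripper_width: 0.008
t 10.55 tcp [ 0.469  -0.2104  0.2648] F [-0.8  0.6  0.2] w 0.008347040568919481 j [ -7.   24.7  42.6 100.5 -18.6  62.2 -31.2]
0.8 [[123.52327763 386.1095051 ]]
0.84 [[123.45738039 390.21548314]]
0.9 [[123.58849166 396.57572584]]
0.074 0.8 [[[127.0, 415.0]], [[165.0, 398.0]]]
0.074 0.9 [[[126.0, 422.0]], [[165.0, 405.0]]]
0.136 0.8 [[[82.0, 374.0]], [[120.0, 359.0]]]
0.136 0.9 [[[83.0, 388.0]], [[121.0, 372.0]]]
pedal [[281.78248152 591.20566125]]
blue_paddle [([174.4, 364.2], 0.89)]
blue_pedal [([210.9, 374.4], 0.59)]
magnet [([256.6, 165.4], 0.64)]
hammer [([217.2, 443.3], 0.55)]
brush [([258.4, 165.1], 0.85)]
wrench [([193.9, 440.8], 0.66)]
spray [([229.5, 123.2], 0.64)]
jar [([282.2, 201.3], 0.69)]
tube [([264.9, 356.7], 0.68)]
```

View pics/sceneI.png

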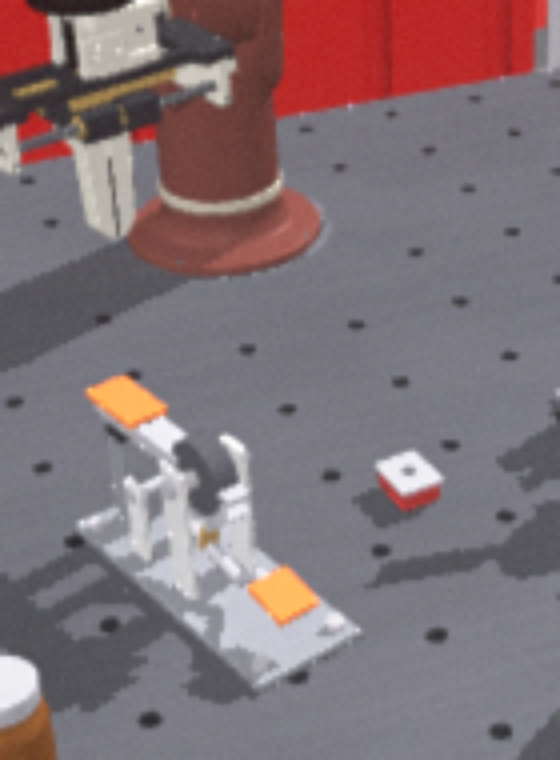

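View pics/diff.png

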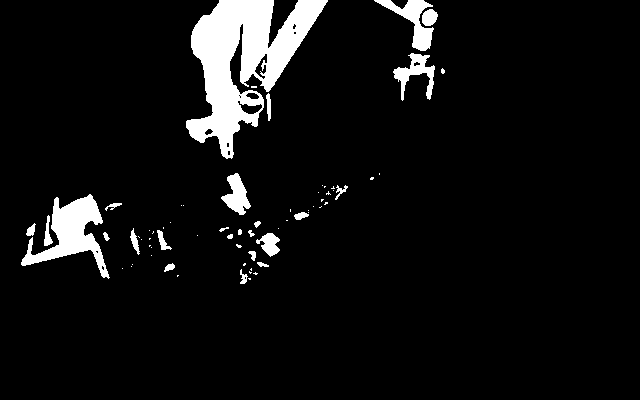

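```bash
python3 -c "
from bench import workorder; print(workorder.finish_job())"
```

```text
the job is handed in; nothing more can be done
None
```

The orange work rest is folded down and the job is handed in, finished at about 11 s of the 40 s allowed. No verdict was reported, so what follows is from my own checks.

- **Pedal:** I pressed it down with closed fingertips until it met its stop, with the reaction at 18 N and the tip at z = 0.050 m. With the arm back up, the camera showed the pedal within about a pixel of the fully-down position, and it was still there in the last picture.
- **Paddle:** I pushed it down along its arc until it met its stop, with the reaction at 23 N and the tip at z = 0.119 m. After I backed off, the paddle's corners were within 1 pixel of the level position (0.90 rad).
- **Robot:** it stands clear of everything, with the tip at z = 0.265 m and almost no force on the tool.
- **Other things:** comparing pictures from before and after showed no shift in the blue rest or the loose things. The only changes were the robot, its shadow, and the orange paddle and pedal.

One check disagreed. In the last scene picture the network placed the magnet at the brush's position. The picture itself shows the magnet where it was at the start, so I took that report as a false detection.

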